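# Rock a stuck tube block out of its heater

## Robot

A 6-joint arm with a two-finger parallel gripper is mounted at the origin on the work surface. World frame = base frame: x ahead of the robot, y to its left, z up, the work surface at z = 0. Lengths are in mm, angles in rad, forces in N, time in s.
With the tool pointing down it reaches from about 325 to 875 mm from the base axis. Payload 4.4 kg.
Tool frame: the origin (TCP) lies midway between the tips of the shut fingers; the grasp point (between the pads) lies 19 mm behind it; z points along the fingers, y is the line along which they close (so a half turn about z gives the same grasp; the last joint's range is limited). The gripper opens to 85 mm and grips with 20 to 120 N. Pads are 22 mm wide; open, the fingers measure 114 mm over their backs; the gripper's body (76 mm by 85 mm) begins 54 mm behind the grasp point. The pads swing forward as they close: fully open they stand 13 mm farther back than shut.
Start: joints at [1.113, 0.207, 1.542, -0, 1.393, -0.15], TCP at [174.213, 547.975, 231.282] pointing down, gripper open.
Joint ranges: [-2.73, 2.73], [-0.86, 2.22], [0.23, 2.46], [-1.11, 4.25], [0.08, 2.63], [-2.82, 2.82]. Speed limits (rad/s): [2.79, 2.79, 3.14, 3.14, 3.14, 3.14].

## Interface

Orientations are given as a unit quaternion [w, x, y, z].
In Python, from rig import env, readout, read_camera, camera_params, regions_of gives the robot as it stands. Calls block until the motion is done:
- env.movep(position, orientation): joint-space move of the TCP to a pose.
- env.line_to(position, rot=None, feed=150, stop_force=None): straight line of the TCP; rot=None keeps the orientation; feed is the mean speed in mm/s. With stop_force (N) it stops when the force on the tool has changed by that much, and returns True; else False.
- env.set_joints(angles): joint-space move.
- env.open_jaws() and env.grab(f_grip=None): open the fingers fully, or close them until they stop; f_grip is the grip in N (None keeps the last).
- env.dwell(seconds).
- env.solve_ik(position, orientation): joint angles nearest the present ones, or None.
- readout.sense(): the state.
- read_camera(name): name is "scene" or "top" or "wrist"; returns the picture (400x640x3 uint8, red, green, blue); there is no depth.
- camera_params(name): a dict with "camera_matrix" (3x3 intrinsics, pixels), "camera_from_world" (4x4, takes a point from world to camera coordinates). Camera axes: x right, y up, looking along -z (the intrinsics and any distortion apply to the point x, -y, -z); pixel columns grow to the right and rows downward; lengths in mm; the calibration is good to about 2 mm. A picture is of the moment at which its call begins: read the wrist's pose just before it. camera_params takes no time and is no camera call; for the wrist camera it gives the pose at the moment of the call.
A pose or a line that the arm cannot do raises env.PlanningError and nothing moves.
- env.sign_off(): hands the job in; it is judged then, once.
Trained networks look in the newest picture that a camera, given by its name, has taken for a name from the list of things; names that differ only in an ending like _2 or _b are one class to them, and where a whole thing is asked for, a point or a joint stands for the part that bears it (a point fixed in the world has none). Each returns a list of dicts, best first, with "score" (0 to 1); they miss things now and then, are a little off and sometimes report something else, mostly with a low value. They report only what shows in the picture. A call takes as long as a camera call.
- regions_of(camera, target): "mask" (400x640 bool, what is visible of it) and "point" ([column, row] in pixels, amid what is visible of it).
The state is a dict: "clock": time; "joint_pos": joint angles; "qvel": joint speeds; "joint_torque": joint torques, N m; "tcp_pos": TCP position; "eef_rot": TCP orientation; "force": force on the tool from outside, world axes, zero at the start; "moment": the same for the moment, N m; "opening": finger opening in mm; "grasp_force": force on a finger pad.
Only numpy, scipy, OpenCV 4.12 (cv2) and the standard library are available. Lean on these libraries where they do the work, as an engineer would, in place of code of your own. Each camera call takes 0.05 s, during which the arm holds its last target. There are 200 camera calls.

## Task

Take the clear dust cover off the block heater and stand it on the black rubber mat. Then take the aluminium tube block by its fin and rock it to both sides, across the well, until the lips let go, and lift it straight up so that its foot hangs just clear, about 2 cm above the heater's top and still over the well. Finish there, holding the block upright and still, and leave the other things on the bench undisturbed.

Things in the scene. Friction and masses are not known exactly. Their poses are not given: they have to be found in the camera images.
- dock: Grey block heater, fixed, 140 (x) x 170 (y) x 66 mm high. Origin: centre of its underside, on the bench; x along the well's long side, y across the well, z up. The well is in the middle of its flat top; the well's floor, 16 mm above the origin, has a groove 12 mm wide and 7 mm deep for the block's keel. A dark panel with a small display is on top at its -y end.
- block_mid (a point): Aluminium tube block standing in the well. Point at mid-height, 50 mm above its foot; axes as the dock's when seated. On top, in the centre, is an upright lifting fin, 30 (x) x 14 (y) mm, from 50 to 100 mm above the foot. Mass 0.28 to 0.46 kg. Lips overhang its shoulder: pulled straight up it rises 3 to 4 mm and stops, however hard the pull.
- block_foot (a point): Centre of the block's underside. Rocking: the block leans about this keel, fin towards the dock's +y or -y, up to about 0.18 rad, with about 4 N sideways at the fin. Leaning 0.15 rad to each side in turn pushes both lips well clear; then, upright, it lifts straight out.
- lip_left (a joint): Rubber lip along the well's +y side, 80 mm long, 31 to 48 mm above the seated block's foot, close against its neck: how far (m) it is pushed out, 0 to 0.009. About 6 N of friction; it stays where it is pushed. Beyond about 0.004 it no longer overhangs the shoulder.
- lip_right (a joint): The same on the well's -y side, outward towards -y
- cover_mid (a point): Clear plastic dust cover, a box open below, 100 (x) x 72 (y) x 62 mm high, on the heater's top over the block and fin. On its roof an upright round white knob, 24 mm across, 30 mm high. Point on its axis, 46 mm above its lower rim (knob 16 to 46 mm above the point). It must rise 52 mm to clear the fin. 0.12 kg.
- mat: Black rubber mat, fixed on the bench, 180 (x) x 160 (y) x 4 mm; origin at the centre of its underside
- tin_a_mid (a point): Round steel tin, 57 mm across, 26 mm high, standing near the middle of the bench; the point is its centre. Not part of the job.
- tin_b_mid (a point): Round steel tin like the other, standing nearest the robot; the point is its centre. Not part of the job.
- flask_mid (a point): Clear conical flask, 72 mm across the foot, 113 mm high, towards the far side; the point is its centre. Not part of the job.
- bottle_mid (a point): White bottle, 52 mm across, 110 mm high, towards the far side; the point is its centre. Not part of the job.
- jar_mid (a point): Jar, 60 mm across, 75 mm high, towards the far side; the point is its centre. Not part of the job.
- spare_mid (a point): Spare aluminium block without a fin, 80 x 30 x 40 mm, lying at one side of the bench; the point is its centre. Not part of the job.
- cover: The same dust cover; origin: centre of its lower rim
- block: The same tube block, origin at the centre of its foot. From the foot up: keel 8 mm wide (y) to 14 mm; shoulder 35 mm wide from 14 to 28 mm; neck 28 mm wide from 28 to 50 mm, its top level with the heater's top; all about 80 mm long (x); then the fin.

How it is judged:
By the outcome, as a careful person would: the job done as asked, in the order asked, and still so for the second after the job is handed in, while the arm keeps its last pose, push and grip.
It also fails if it takes over 72 s, if anything falls off the work surface, if the arm or the gripper's body presses on something with over 40 N, if the wrist force passes 120 N, or if a joint passes its speed limit or range.

## Working session

There is one attempt and no reset: what is moved stays moved. The work goes in short steps, each a Python script; the robot and the scene stay as the last script left them, time stands still between calls to the robot, and variables do not carry over. Pictures are saved under pics/ and viewed, at most 10 in all, crops included, and the job is handed in when it is done.

```bash
ls; mkdir -p pics; python3 - <<'E'
from rig import *
import cv2,numpy as np
for c in ["scene","top"]:
    im=read_camera(c); cv2.imwrite(f"pics/{c}0.png",im[:,:,::-1])
    p=camera_params(c); print(c,p)
    for t in ["dock","cover","mat","block","tin_a_mid","flask_mid","spare_mid","bottle_mid","jar_mid"]:
        r=regions_of(c,t); print(t,[(round(x["score"],2),np.round(x["point"]).tolist(),int(x["mask"].sum())) for x in r[:3]])
print(readout.sense())
E
```

```text
pics
scene {'camera_matrix': array([[392.05107668,   0.        , 314.28284677],
       [  0.        , 392.05107668, 204.83294065],
       [  0.        ,   0.        ,   1.        ]]), 'camera_from_world': array([[-5.60080589e-01,  8.28358381e-01,  1.14946324e-02,
         2.58451521e+02],
       [-4.26773164e-01, -3.00392231e-01,  8.53011825e-01,
         2.08740555e+02],
       [ 7.10052393e-01,  4.72849764e-01,  5.21764985e-01,
        -1.38775064e+03],
       [ 0.00000000e+00,  0.00000000e+00,  0.00000000e+00,
         1.00000000e+00]])}
dock [(0.7, [242.0, 182.0], 2299)]
cover [(0.82, [242.0, 156.0], 1371)]
mat [(0.65, [373.0, 256.0], 3863)]
block []
tin_a_mid [(0.91, [287.0, 217.0], 424), (0.62, [248.0, 252.0], 1245)]
flask_mid [(0.58, [305.0, 269.0], 1218), (0.56, [247.0, 250.0], 1277)]
spare_mid [(0.69, [472.0, 260.0], 550), (0.62, [245.0, 177.0], 2258)]
bottle_mid [(0.7, [181.0, 211.0], 811)]
jar_mid [(0.62, [305.0, 269.0], 1238), (0.19, [183.0, 213.0], 882)]
top {'camera_matrix': array([[398.53076839,   0.        , 319.19025387],
       [  0.        , 398.53076839, 199.74470
[... 792 characters left out ...]
9)]
{'clock': 1.0, 'joint_pos': array([ 1.11248229e+00,  2.06609106e-01,  1.54151262e+00, -1.83109550e-05,
        1.39353586e+00, -1.50496334e-01]), 'qvel': array([ 0.00121439, -0.00017807, -0.00067413, -0.00073595, -0.00104245,
       -0.00179939]), 'joint_torque': array([-1.37800573e-03, -3.83068407e+01, -2.91972864e+01, -2.88872498e-04,
        8.84536676e-04, -1.80321013e-05]), 'tcp_pos': array([174.22007784, 547.95360248, 231.27049803]), 'eef_rot': array([-1.13392051e-06,  1.53300344e-01,  9.88179641e-01, -3.36766247e-05]), 'force': array([ 0.52408204,  0.0062612 , -0.91283596]), 'moment': array([-0.04469762,  0.01224185,  0.02522337]), 'grasp_force': 0.0, 'opening': 85.47359960902563}
```

View pics/top0.png

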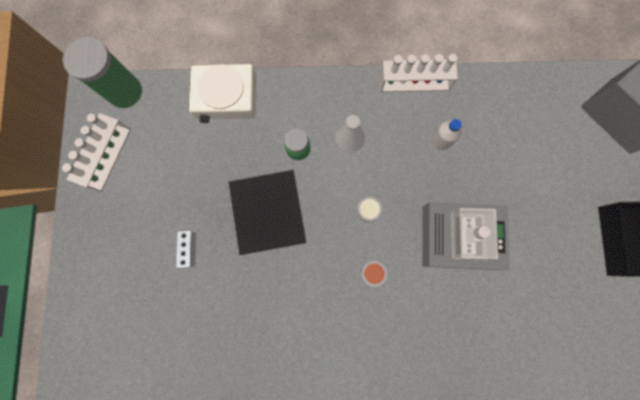

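View pics/scene0.png

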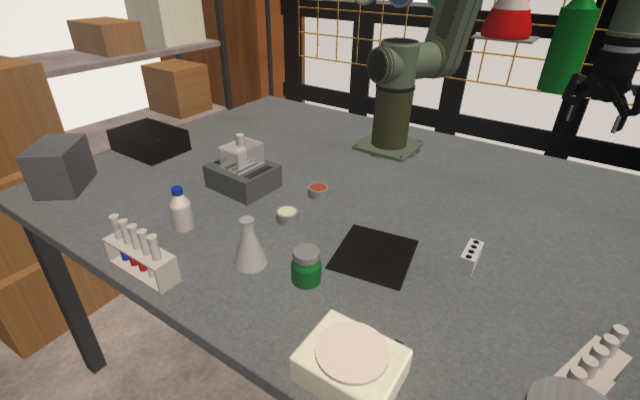

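```bash
cat > h.py <<'E'
from rig import *
import cv2,numpy as np
from scipy.spatial.transform import Rotation as R
def cam(c):
    p=camera_params(c); return np.array(p["camera_matrix"]),np.array(p["camera_from_world"])
def ray(px,c,P=None):
    K,T=P or cam(c); d=np.linalg.inv(K)@[px[0],px[1],1]; d=T[:3,:3].T@(d*[1,-1,-1])
    return -T[:3,:3].T@T[:3,3],d
def at_z(px,z,c,P=None):
    o,d=ray(px,c,P); return o+d*(z-o[2])/d[2]
def proj(X,c,P=None):
    K,T=P or cam(c); q=T[:3,:3]@X+T[:3,3]; q=K@(q*[1,-1,-1]); return q[:2]/q[2]
def tri(views):  # [(px,cam)]
    A=np.zeros((3,3));b=np.zeros(3)
    for px,c in views:
        o,d=ray(px,c) if isinstance(c,str) else ray(px,None,c); d=d/np.linalg.norm(d);M=np.eye(3)-np.outer(d,d);A+=M;b+=M@o
    return np.linalg.solve(A,b)
def qdown(th,lean=0):  # tool y along dock y (yaw th); lean = rotation about dock x
    r=R.from_rotvec(lean*np.array([np.cos(th),np.sin(th),0]))*R.from_quat([np.cos(th/2+np.pi/2),np.sin(th/2+np.pi/2),0,0])
    x=r.as_quat(); return np.array([x[3],x[0],x[1],x[2]])
E
python3 - <<'E'
from h import *
k=tri([((240,137),"scene"),((484,231),"top")]); print("knobtop",k)
print("tops",[at_z(p,66,"top").round() for p in [(429,204),(507,206),(509,268),(424,265)]])
print("mat",[at_z(p,4,"top").round() for p in [(229,181),(293,171),(305,243),(240,254)]])
for n,p,z in [("tina",(370,208),26),("tinb",(374,273),26),("flask",(352,122),113),("bottle",(454,126),110),("jar",(295,138),75),("spare",(184,249),40)]: print(n,at_z(p,z,"top").round())
s=readout.sense(); r=R.from_quat(np.roll(s["eef_rot"],-1)); K,T=cam("wrist")
o=-T[:3,:3].T@T[:3,3]
print("cam in tool",r.inv().apply(o-s["tcp_pos"]).round(1),"look",r.inv().apply(-T[2,:3]).round(3),K)
E
```

```text
knobtop [ 509.58132834 -213.24108516  149.09017125]
tops [array([ 579., -133.,   66.]), array([ 573., -303.,   66.]), array([ 439., -295.,   66.]), array([ 447., -115.,   66.])]
mat [array([652., 325.,   4.]), array([674., 171.,   4.]), array([501., 143.,   4.]), array([477., 295.,   4.])]
tina [578.  -8.  26.]
tinb [431. -12.  26.]
flask [754.  34. 113.]
bottle [ 742. -185.  110.]
jar [733. 161.  75.]
spare [489. 414.  40.]
cam in tool [  78.9   -1.  -142.6] look [-0.308  0.001  0.951] [[325.40351134   0.         314.91931879]
 [  0.         325.40351134 205.67274865]
 [  0.           0.           1.        ]]
```

```bash
python3 - <<'E'
from h import *
env.movep([493,-213,245],qdown(-0.04))
P=cam("wrist"); im=read_camera("wrist"); cv2.imwrite("pics/w1.png",im[:,:,::-1])
np.savez("w1.npz",K=P[0],T=P[1])
for t in ["dock","cover","block"]:
    r=regions_of("wrist",t); print(t,[(round(x["score"],2),np.round(x["point"]).tolist(),int(x["mask"].sum()),cv2.minAreaRect(np.argwhere(x["mask"])[:,::-1].astype(np.float32))) for x in r[:2]])
s=readout.sense();print(s["clock"],s["tcp_pos"],s["force"])
E
```

```text
dock [(0.79, [307.0, 150.0], 13018, ((314.40167236328125, 191.13674926757812), (174.0623779296875, 136.8500213623047), 0.58463054895401))]
cover [(0.87, [314.0, 209.0], 10235, ((315.0, 210.5), (121.0, 88.0), 90.0)), (0.53, [307.0, 150.0], 12914, ((314.35723876953125, 191.84841918945312), (174.12257385253906, 135.32496643066406), 0.6365935802459717))]
block [(0.4, [312.0, 150.0], 12774, ((313.87451171875, 191.91415405273438), (173.25250244140625, 135.12274169921875), 0.6902772188186646))]
4.1 [ 493.18321256 -212.52056931  244.99073917] [-0.07652412 -0.15121099 -0.41018433]
```

View pics/w1.png

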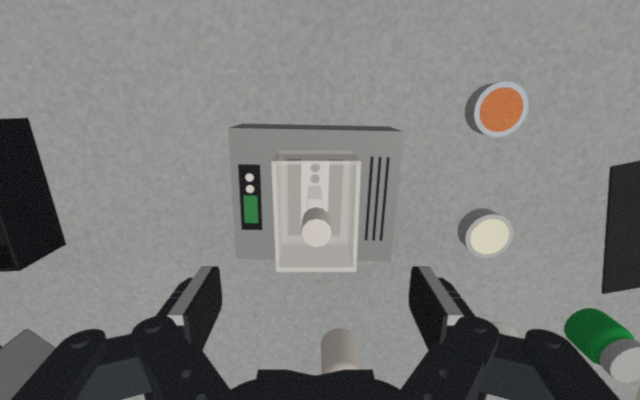

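```bash
python3 - <<'E'
from h import *
d=np.load("w1.npz");P=(d["K"],d["T"])
print("knob",at_z((316,234),158,None,P))
print("dock",[at_z(p,66,None,P).round(1) for p in [(231,129),(402,131),(393,262),(237,258)]])
print("roof",[at_z(p,128,None,P).round(1) for p in [(272,162),(360,162),(357,270),(277,270)]])
print("tri",tri([((316,234),P),((484,231),"top"),((240,136),"scene")]))
im=read_camera("wrist")[110:290,200:440,::-1]; cv2.imwrite("pics/w1c.png",cv2.resize(im,None,fx=3.3,fy=3.3,interpolation=cv2.INTER_CUBIC))
E
```

```text
knob [ 511.35589619 -212.88866027  158.        ]
dock [array([ 437.6, -291.7,   66. ]), array([ 445.9, -126.8,   66. ]), array([ 587. , -130.5,   66. ]), array([ 575.3, -301.5,   66. ])]
roof [array([ 460.1, -246.2,  128. ]), array([ 462.9, -175.5,  128. ]), array([ 560.4, -177.8,  128. ]), array([ 557.6, -249.5,  128. ])]
tri [ 511.03669786 -212.09486311  153.25620753]
```

View pics/w1c.png

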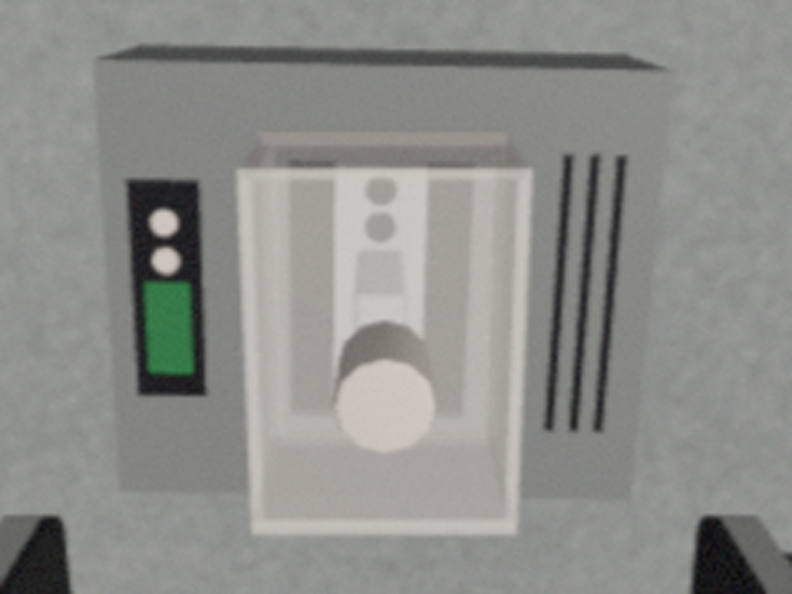

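```bash
python3 - <<'E'
from h import *
q=qdown(-0.04)
env.line_to([511.3,-212.5,190],q)
print(env.line_to([511.3,-212.5,131],feed=80,stop_force=8))
env.grab(50)
s=readout.sense();print(s["clock"],s["tcp_pos"],s["opening"],s["grasp_force"],s["force"])
if 20<s["opening"]<28:
    env.line_to([511.3,-212.5,145],feed=50)
    env.line_to([511.3,-212.5,210],feed=120)
    s=readout.sense();print(s["clock"],s["tcp_pos"],s["opening"],s["grasp_force"],s["force"])
    for c in ["scene","wrist"]: cv2.imwrite(f"pics/l_{c}.png",read_camera(c)[:,:,::-1])
a=cv2.imread("pics/l_scene.png")[60:260,120:420];b=cv2.imread("pics/l_wrist.png")
cv2.imwrite("pics/l.png",np.hstack([cv2.resize(a,(450,300)),cv2.resize(b[60:,80:560],None,fx=.72,fy=300/340)]))
E
```

```text
False
6.1667 [ 511.49150645 -212.41607366  131.40377272] 22.205686090020297 48.919798135757446 [-0.63534407  1.42251105  2.80164738]
7.2917 [ 510.82644795 -212.21630777  209.31673619] 22.522375157283 48.97242307662964 [-0.35488921 -0.00165787 -1.03401911]
```

View pics/l.png

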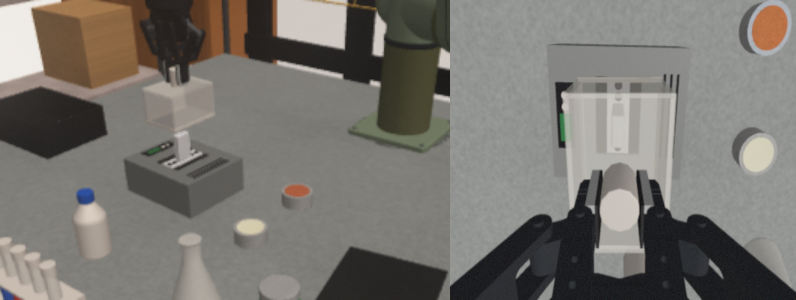

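The cover hangs level in the gripper (about (180,100) in the left half), clear of the fin, which now shows at (182,145). Next I carry it to the mat.

```bash
python3 - <<'E'
from h import *
env.line_to([576,234,200],qdown(0.14),feed=180)
P=cam("wrist"); read_camera("wrist"); 
for x in regions_of("wrist","mat")[:1]: print(x["score"],[at_z(p,4,None,P).round() for p in cv2.boxPoints(cv2.minAreaRect(np.argwhere(x["mask"])[:,::-1].astype(np.float32)))])
env.line_to([576,234,95],feed=150)
print(env.line_to([576,234,68.5],feed=40,stop_force=4))
s=readout.sense();print(s["clock"],s["tcp_pos"],s["opening"],s["grasp_force"],s["force"])
if s["tcp_pos"][2]<74:
    env.open_jaws(); env.line_to([576,234,170],feed=100)
    q=qdown(-0.04); env.line_to([500,60,210],q,feed=180); env.line_to([493,-213,245],q,feed=180)
    P=cam("wrist"); im=read_camera("wrist"); np.savez("w2.npz",K=P[0],T=P[1])
    sc=read_camera("scene")[:,:,::-1]
    a=cv2.resize(sc[120:300,180:450],(400,267)); b=cv2.resize(im[110:290,200:440,::-1],(400,300),interpolation=cv2.INTER_CUBIC)
    cv2.imwrite("pics/m.png",np.vstack([cv2.resize(im[110:290,210:430,::-1],(440,360),interpolation=cv2.INTER_CUBIC),cv2.resize(sc[160:300,230:450],(440,240))]))
print(readout.sense()["clock"])
E
```

```text
0.84 [array([499., 141.,   4.]), array([477., 297.,   4.]), array([546., 312.,   4.]), array([570., 145.,   4.])]
True
11.6083 [575.15180636 233.94901435  69.34257823] 22.452542962971837 49.40802454948425 [-0.15464032  0.29237927  3.88399975]
16.4167
```

View pics/m.png

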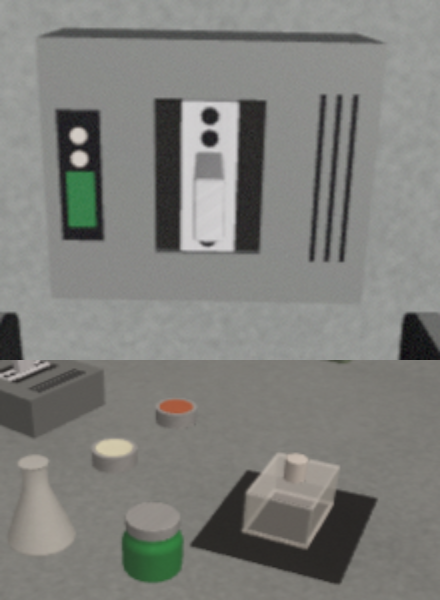

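The cover stands upright near the mat's middle (lower half, about (295,500)). In the upper half the fin's top runs from (196,178) to (222,241), and I locate the fin from that.

```bash
python3 - <<'E'
from h import *
d=np.load("w2.npz");P=(d["K"],d["T"])
c=[at_z((210+x/2,110+y/2),116,None,P) for x,y in [(196,178),(223,178),(222,241),(194,241)]]
n=[at_z((210+x/2,110+y/2),66,None,P) for x,y in [(155,99),(267,100),(260,252),(155,250)]]
c1=np.mean(c,0);n1=np.mean(n,0);print(np.round(c,1),c1,n1,np.round(n,1))
x,y=(c1[:2]+[511.3,-212.5])/2 if np.linalg.norm(c1[:2]-[511.3,-212.5])<6 else c1[:2]
print("use",x,y)
q=qdown(-0.04)
env.line_to([x,y,150],q)
print(env.line_to([x,y,78],feed=80,stop_force=8))
s=readout.sense();print(s["clock"],s["tcp_pos"],s["force"])
env.grab(100); env.dwell(.2)
s=readout.sense();print(s["clock"],s["tcp_pos"],s["opening"],s["grasp_force"],s["force"],s["moment"])
E
```

```text
[[ 495.5 -218.8  116. ]
 [ 496.  -207.1  116. ]
 [ 525.5 -208.5  116. ]
 [ 525.  -221.1  116. ]] [ 510.4841239  -213.86387544  116.        ] [ 510.83710524 -213.62538784   66.        ] [[ 468.8 -238.9   66. ]
 [ 471.5 -183.4   66. ]
 [ 553.2 -188.1   66. ]
 [ 549.8 -244.2   66. ]]
use 510.892061948907 -213.1819377206184
False
18.2583 [ 511.45582453 -213.52768019   78.59091688] [-0.19885221 -0.17352879  0.1899819 ]
19.1167 [ 511.16847798 -213.54740249   78.3268305 ] 12.439216775211468 98.25199484825134 [-0.45642168 -1.58784933  1.66340394] [-0.22514648 -0.00791998 -0.05282333]
```

```bash
cat > rock.py <<'E'
from h import *
th=-0.04; F=np.array([510.9,-213.4,16.]); T0=np.array([510.9,-213.4,78.5]); ax=np.array([np.cos(th),np.sin(th),0])
def lean(phi,feed=25):
    env.line_to(F+R.from_rotvec(phi*ax).apply(T0-F),qdown(th,phi),feed=feed)
    s=readout.sense(); r=R.from_quat(np.roll(s["eef_rot"],-1)); z=-r.apply([0,0,1]); y=np.cross([0,0,1],ax)
    print("t%.1f cmd%.3f act%.3f"%(s["clock"],phi,-np.arctan2(z@y,z[2])),s["tcp_pos"].round(1),s["force"].round(1),s["moment"].round(2),round(s["opening"],1))
    return s
E
python3 - <<'E'
from rock import *
for p in [0.05,0.10,0.14,0.165]:
    s=lean(p)
    if np.linalg.norm(s["force"])>45: break
E
```

```text
t19.4 cmd0.050 act0.052 [ 510.9 -215.7   78.4] [0.8 3.5 2.5] [ 0.7  -0.16 -0.12] 13.0
t19.7 cmd0.100 act0.101 [ 510.7 -218.8   78.3] [1.  4.5 4.3] [ 0.93 -0.12 -0.09] 12.8
t19.9 cmd0.140 act0.142 [ 510.5 -221.2   78.1] [0.1 5.1 6.4] [ 1.21 -0.07 -0.09] 12.8
t20.2 cmd0.165 act0.167 [ 510.5 -222.5   77.9] [0.6 5.4 6.4] [ 1.29 -0.07  0.01] 12.8
```

```bash
python3 - <<'E'
from rock import *
cv2.imwrite("pics/tilt.png",cv2.resize(read_camera("scene")[100:220,180:320,::-1],(560,480),interpolation=cv2.INTER_CUBIC))
for p in [0.08,0,-0.05,-0.10,-0.14,-0.165]:
    s=lean(p)
    if np.linalg.norm(s["force"])>45: break
cv2.imwrite("pics/tilt2.png",np.hstack([cv2.resize(cv2.imread("pics/tilt.png"),(390,334)),cv2.resize(read_camera("scene")[100:220,180:320,::-1],(390,334),interpolation=cv2.INTER_CUBIC)]))
for p in [-0.08,0]: lean(p)
print(env.line_to(T0+[0,0,8],feed=20,stop_force=14))
s=readout.sense();print(s["clock"],s["tcp_pos"],s["force"],s["opening"])
E
```

```text
t20.6 cmd0.080 act0.079 [ 510.7 -218.4   78.3] [-0.2  0.8  2.3] [ 0.39 -0.05 -0.02] 12.7
t20.9 cmd0.000 act0.000 [ 510.8 -214.    78.3] [-0.1 -0.5  0.3] [-0.09 -0.02  0.02] 13.1
t21.2 cmd-0.050 act-0.051 [ 511.1 -211.6   78.4] [-0.2 -4.5 -0.2] [-0.77 -0.01 -0.04] 13.1
t21.5 cmd-0.100 act-0.101 [ 511.3 -208.2   78.3] [ 1.  -3.6 -0.9] [-0.81 -0.05 -0.15] 12.6
t21.7 cmd-0.140 act-0.141 [ 511.5 -205.9   78.1] [ 0.6 -5.9 -0.4] [-1.05 -0.04 -0.14] 13.1
t22.0 cmd-0.165 act-0.166 [ 511.6 -204.5   78. ] [ 0.5 -6.4 -1.6] [-1.13 -0.02 -0.14] 12.8
t22.4 cmd-0.080 act-0.080 [ 511.2 -208.9   78.4] [ 1.4 -2.5  0.3] [-0.44 -0.12  0.  ] 13.1
t22.7 cmd0.000 act-0.001 [ 510.8 -213.1   78.3] [ 0.1 -1.2 -0.3] [-0.31 -0.06 -0.05] 13.0
False
23.2917 [ 510.58451928 -213.00117229   86.32258616] [-0.37364709 -0.26056306 -4.65761195] 12.574757031112435
```

View pics/tilt2.png

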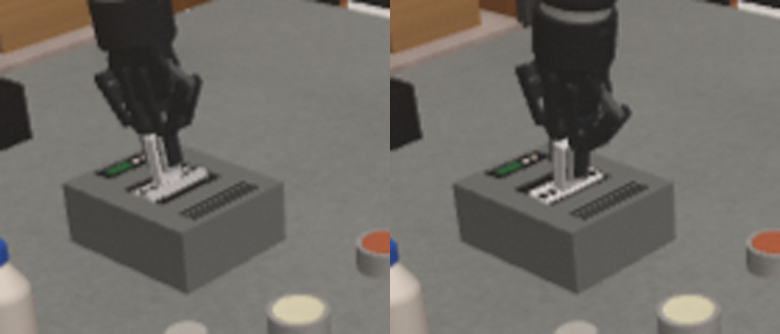

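The block leaned clearly both ways, and it has now risen 8 mm carrying only its own weight. Lifting on to the final height.

```bash
python3 - <<'E'
from rock import *
print(env.line_to(T0+[0,0,70],feed=40,stop_force=12)); env.dwell(.5)
s=readout.sense();print(s["clock"],s["tcp_pos"],s["force"],s["moment"],s["opening"],s["eef_rot"])
im=read_camera("scene")[:,:,::-1]
c=cv2.resize(im[110:230,180:320],(700,600),interpolation=cv2.INTER_CUBIC)
cv2.imwrite("pics/f.png",c)
y=np.cross([0,0,1],ax); B=np.array([510.9,-213.2,86.])
for n,X in [("foot+x",B+40*ax),("foot-x",B-40*ax),("fintop",B+[0,0,100]),("necktop+x",B+40*ax+[0,0,50]),("necktop-x",B-40*ax+[0,0,50]),("dock+x+y",B+70*ax+85*y-[0,0,20])]:
    print(n,((proj(X,"scene")-[180,110])*5).round())
E
```

```text
False
25.4917 [ 510.88916015 -213.39353872  148.47574753] [ 0.94984849 -0.98327559 -4.97562563] [-0.02690142 -0.03351688 -0.02283854] 12.20111405250475 [-2.29446002e-05  2.00014237e-02  9.99799951e-01  1.39164319e-05]
foot+x [249. 267.]
foot-x [354. 218.]
fintop [286.  68.]
necktop+x [239. 180.]
necktop-x [347. 135.]
dock+x+y [325. 366.]
```

View pics/f.png

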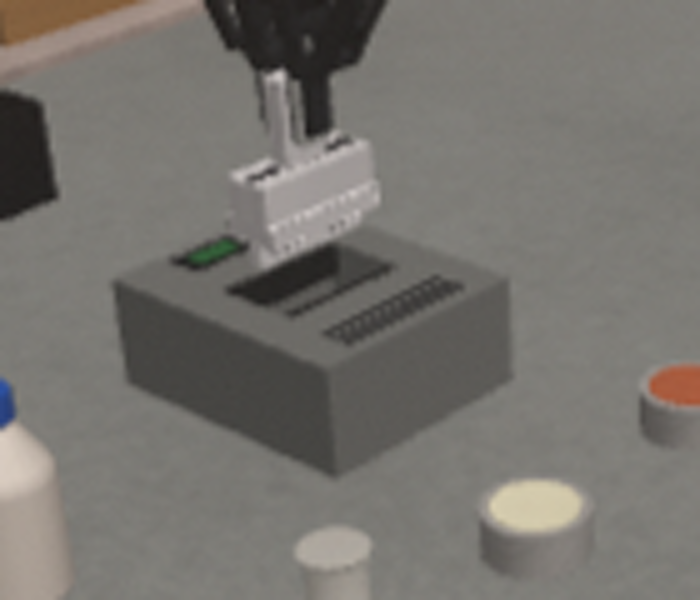

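The block hangs upright over the well. Its keel end shows at about (265,262), against a predicted (249,267) for a foot 20 mm above the heater's top.

```bash
python3 -c "
from rig import *
print(env.sign_off())"
```

```text
the job is handed in; nothing more can be done
None
```

I handed the job in at about 25.5 s on the robot's clock: the cover stands on the mat, and the block, rocked free to both sides, is held upright and still with its foot about 2 cm above the heater's top, over the well.

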